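# Load the glass balls into the bench caddy and lift it level

### The arm

A 7-joint arm with a two-finger parallel gripper is mounted at the origin on the work surface. World frame = base frame: x ahead of the robot, y to its left, z up, the work surface at z = 0. Lengths are in m, angles in rad, forces in N, time in s.
With the tool pointing down it reaches from about 0.35 to 0.9 m from the base axis. Payload 7.2 kg.
Tool frame: the origin (TCP) lies between the finger pads; the fingertips stand 8 mm ahead of it and the grasp point (between the pads) lies 11 mm behind it; x points along the fingers, y is the direction in which the jaws open and shut, and the axes are right-handed (so a half turn about x gives the same grasp; the last joint's range is limited). The gripper opens to 88 mm and grips with 3 to 60 N. Pads are 20 mm wide; open, the fingers measure 115 mm over their backs; the gripper's body (75 mm by 178 mm) begins 61 mm behind the grasp point.
Start: joints at [-1.33, 0.411, -0.013, 1.596, 0.006, 1.134, -0.082], TCP at [0.19, 0.595, 0.231] pointing down, gripper open.
Joint ranges: [-2.95, 2.95], [-0.29, 1.99], [-1.47, 1.44], [0.14, 2.54], [-1.03, 4.17], [0.13, 1.85], [-2.86, 2.86]. Speed limits (rad/s): [2.39, 2.39, 3.01, 3.01, 3.14, 3.14, 3.14].

### API

Orientations are given as [roll, pitch, yaw] about the fixed x, y, z axes, in that order (R = Rz(yaw) Ry(pitch) Rx(roll)).
In Python, from cell import robot gives the robot as it stands. The module is installed in compiled form; this text tells all that it offers.
- The arm moves only by the tool drive_tool, never from a script. Its argument "plan" is one flat list of numbers, 7 for each row, row after row: the shift along the tool's x, y, z in cm, then the turn, a rotation vector about the tool's x, y, z in degrees, then the opening, from 0 (shut) to 1 (fully open). In form: [x, y, z, ax, ay, az, gripper, x, y, z, ax, ay, az, gripper, ...]. A call has 1 to 10 rows; each row shifts and turns the pose as measured when the row begins, along the tool's axes as they then stand; what a row does not reach is not made up. A row lasts 1/8 s, in which the tool goes at most 62.5 mm and 10.7 degrees, less where a joint would pass 70% of its speed; a pose out of reach is approached as far as the arm can. A call with a gripper value outside its range is refused whole. The fingers move at their own pace and stop on an object; "force" is the grip in N (left out, the last holds). Time passes only in rows, so rows that do not move let the fingers close. It gives the time, the measured TCP pose, the force and the opening at its end, in the units of the state.
- robot.read_state(): the state, without advancing time (a new reading comes with each control period).
- robot.camera(name): name is "side" or "top"; returns the picture (400x640x3 uint8, red, green, blue); there is no depth.
- robot.camera_params(name): a dict with "mtx" (3x3 intrinsics, pixels), "world_from_camera" (4x4, takes a point from camera to world coordinates). Camera axes: x right, y up, looking along -z (the intrinsics and any distortion apply to the point x, -y, -z); pixel columns grow to the right and rows downward; lengths in m; the calibration is good to about 2 mm. A picture is of the moment at which its call begins. camera_params takes no time and is no camera call.
- robot.job_done(): hands the job in, once; it reports no verdict.
The state is a dict: "time": time; "joints": joint angles; "dq": joint speeds; "effort": joint torques, N m; "ee_pos": TCP position; "orientation": TCP orientation; "ft_force": force on the tool from outside, world axes, zero at the start; "moment": the same for the moment, N m; "width": finger opening in m.
Only numpy, scipy, OpenCV 4.12 (cv2) and the standard library are available. Lean on these libraries where they do the work, as an engineer would, in place of code of your own. Each camera call takes 0.05 s, during which the arm holds its last target. There are 200 camera calls.

### The job

Set the amber and the blue glass ball gently, without dropping or pressing them, into the two cork rings inside the lime-green caddy, one ball in each ring (either way round), while the caddy stands on the bench. Then lift the caddy by its handle straight up, about 10 cm off the bench and finish while still holding it there, steady and level, with nothing else supporting it. Never tip the caddy, and leave the black ball and everything else on the bench where it is.

Things in the scene. Friction and masses are not known exactly. Their poses are not given: they have to be found in the camera images.
- caddy: loose lime-green plastic carrying caddy, about 0.4 kg, standing on the bench; open-topped box 226 mm (its x) by 170 mm (its y), walls 62 mm tall and 4 mm thick, floor 4 mm. A 4 mm divider wall (at x = 0, along y) makes two deep bays, each about 107 mm (x) by 162 mm (y) inside. Above the divider stands the handle bar along y. Origin at the centre of the underside, z up
- caddy_handle (a point): middle of the caddy's handle bar, 118 mm above the caddy's underside: a straight flat-sided bar 12 mm thick (caddy x), 18 mm tall, 130 mm long (caddy y), carried by two 12 mm square posts at 50 mm either side of the middle; free space of 48 mm under it between the posts. Pinch it across its thickness (along caddy x) at the middle; the loaded caddy, about 0.6 kg, balances there. A firm grip of about 40 N keeps it from swinging
- nest_a (a point): centre of a ball once it sits in the cork ring of the bay on the caddy's +x side, 62 mm from the handle's plane, middle of y, 25 mm above the caddy's underside. The cork ring is fixed to the bay's floor: 35 mm wide, 6 mm tall, dished; a ball sinks about 5 mm into it then stays centred. Fingers have room beside the ball along caddy y (81 mm from the ring's centre to the wall); the handle rises to 127 mm beside it, so keep the gripper's broad side along caddy y
- nest_b (a point): the same point for the bay on the caddy's -x side
- amber_ball: amber (orange) glass ball, 40 mm diameter, about 85 g, hard, a grip of about 8 N carries it, to be loaded; origin at its centre (35 mm above the bench at the start, resting in its small fixed wooden ring stand, 35 mm wide and 20 mm tall, narrower than the ball); its own axes mean nothing, as it rolls
- blue_ball: blue glass ball, 40 mm diameter, about 85 g, hard, a grip of about 8 N carries it, to be loaded; origin at its centre (35 mm above the bench at the start, resting in its small fixed wooden ring stand, 35 mm wide and 20 mm tall, narrower than the ball); its own axes mean nothing, as it rolls
- black_ball: black glass ball, 40 mm diameter, about 85 g, hard, a grip of about 8 N carries it, not part of the job: leave it on its stand; origin at its centre (35 mm above the bench at the start, resting in its small fixed wooden ring stand, 35 mm wide and 20 mm tall, narrower than the ball); its own axes mean nothing, as it rolls
- tumbler: loose steel drinking tumbler with black lid, 78 mm wide at the top, 177 mm tall, origin at the centre of its underside; leave alone
- tub: loose white round screw-top tub, 68 mm diameter, 55 mm tall, origin at the centre of its underside; leave alone
- foil_roll: loose roll of copper foil lying flat, 76 mm diameter, 12 mm tall, origin at the centre of its underside; leave alone
- cutter: loose black pen-like glass cutter with a brass tip, 135 mm long along its x, 13 mm thick, lying on the bench; origin under its middle; leave alone

How it is judged:
On the way:
1. the amber and the blue ball sit in the caddy's two cork rings, one in each (within 15 mm), let go, while the caddy stands upright on the bench (((distance between amber_ball and nest_a below 0.015 m and distance between blue_ball and nest_b below 0.015 m) or (distance between amber_ball and nest_b below 0.015 m and distance between blue_ball and nest_a below 0.015 m)) and contact force between each of amber_ball, blue_ball and the fingers below 0.05 N and height (world z) of caddy below 0.01 m and angle between caddy's own z axis and vertical below 0.05 rad), for 0.2 s.
At the end, for the whole second after the job is handed in: Caddy held by its handle (grasp point within 60 mm of its middle), underside 60-160 mm above the bench and under 200 mm from its start, tilt < 0.12 rad, < 0.02 m/s, < 0.1 rad/s, amber and blue ball in its cork rings (one each, within 15 mm, fingers off them), caddy touching no other listed thing (height (world z) of caddy between 0.06 and 0.16 m and angle between caddy's own z axis and vertical below 0.12 rad and linear speed of caddy below 0.02 m/s and angular speed of caddy below 0.1 rad/s and contact force between caddy and the fingers above 2 N and distance between the grasp point and caddy_handle below 0.06 m and ((distance between amber_ball and nest_a below 0.015 m and distance between blue_ball and nest_b below 0.015 m) or (distance between amber_ball and nest_b below 0.015 m and distance between blue_ball and nest_a below 0.015 m)) and contact force between each of amber_ball, blue_ball and the fingers below 0.05 N and distance of caddy from where it was at the start of the episode below 0.2 m and contact force between caddy and tumbler below 0.05 N and contact force between caddy and tub below 0.05 N and contact force between caddy and foil_roll below 0.05 N and contact force between caddy and cutter below 0.05 N and contact force between caddy and black_ball below 0.05 N); the arm keeps its last pose, push and grip.
It fails at once if the amber or blue ball is pressed hard on the caddy (over 25 N) (contact force between any of amber_ball, blue_ball and caddy above 25 N).
It fails at once if the amber or blue ball is dropped into the caddy (falls free at over 0.5 m/s, a drop of more than about 13 mm) ((linear speed of amber_ball above 0.5 m/s and contact force between amber_ball and the fingers below 0.05 N and height (world z) of caddy below 0.01 m and (distance between amber_ball and nest_a below 0.035 m or distance between amber_ball and nest_b below 0.035 m)) or (linear speed of blue_ball above 0.5 m/s and contact force between blue_ball and the fingers below 0.05 N and height (world z) of caddy below 0.01 m and (distance between blue_ball and nest_a below 0.035 m or distance between blue_ball and nest_b below 0.035 m))).
It fails at once if the caddy is tipped by more than 15 degrees (angle between caddy's own z axis and vertical above 0.262 rad).
It fails at once if the black ball, tumbler, tub, foil roll or glass cutter is moved by more than 25 mm (distance of any of tumbler, tub, foil_roll, cutter, black_ball from where it was at the start of the episode above 0.025 m).
It also fails if it takes over 72 s, if anything falls off the work surface, if the arm or the gripper's body presses on something with over 40 N, if the wrist force passes 120 N, or if a joint passes its speed limit or range.

## Working session

There is one attempt and no reset: what is moved stays moved. The work goes in short steps, Python scripts to look and compute and a tool call to move; the robot and the scene stay as the last step left them, time stands still between calls to the robot, and variables do not carry over. Pictures are saved under pics/ and viewed, about 8 in all and at most 12, crops included, and the job is handed in when it is done.

Besides the shell and the picture viewer there is one more tool, called after "Call:" by a JSON object that holds its "name" and its "arguments". drive_tool: Moves the arm, as the interface text tells. Its arguments: {"type":"object","properties":{"plan":{"type":"array","items":{"type":"number"}},"force":{"type":"number"}},"required":["plan"]}

```bash
mkdir -p pics
python3 - <<'E'
from cell import robot
import cv2
for n in ("top","side"):
    p=robot.camera_params(n); print(n,p["mtx"].round(1).tolist(),p["world_from_camera"].round(3).tolist(), [k for k in p])
    cv2.imwrite(f"pics/{n}0.png",robot.camera(n)[:,:,::-1])
s=robot.read_state(); print(s)
E
```

```text
top [[435.8, 0.0, 317.2], [0.0, 435.8, 195.0], [0.0, 0.0, 1.0]] [[0.002, 0.99, -0.144, 0.3], [-1.0, 0.006, 0.025, -0.048], [0.026, 0.144, 0.989, 1.381], [0.0, 0.0, 0.0, 1.0]] ['mtx', 'world_from_camera']
side [[459.6, 0.0, 320.1], [0.0, 459.6, 208.9], [0.0, 0.0, 1.0]] [[0.993, 0.091, -0.081, 0.415], [-0.122, 0.752, -0.648, -0.8], [0.002, 0.653, 0.757, 0.971], [0.0, 0.0, 0.0, 1.0]] ['mtx', 'world_from_camera']
{'time': 0.1, 'joints': array([-1.33023626,  0.41181211, -0.01275003,  1.59694218,  0.00561577,
        1.13430308, -0.08222622]), 'dq': array([-0.00168323, -0.00094687,  0.00048718, -0.00199039, -0.00225304,
       -0.001115  , -0.00184438]), 'effort': array([ 2.60727480e-03, -5.89099538e+01,  6.43696133e-01, -2.91708612e+01,
       -5.39027061e-02,  1.44775768e-02,  3.94696644e-05]), 'ee_pos': array([0.18980903, 0.59502025, 0.22990526]), 'orientation': array([-1.50082694,  1.56936741, -1.80954758]), 'ft_force': array([ 0.30390093, -0.20390593,  0.43697173]), 'moment': array([0.04565751, 0.00386362, 0.01032727]), 'width': 0.08800601708304115}
```

View pics/top0.png

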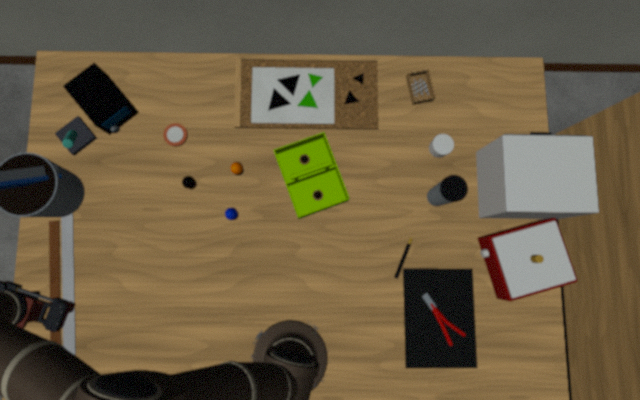

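View pics/side0.png

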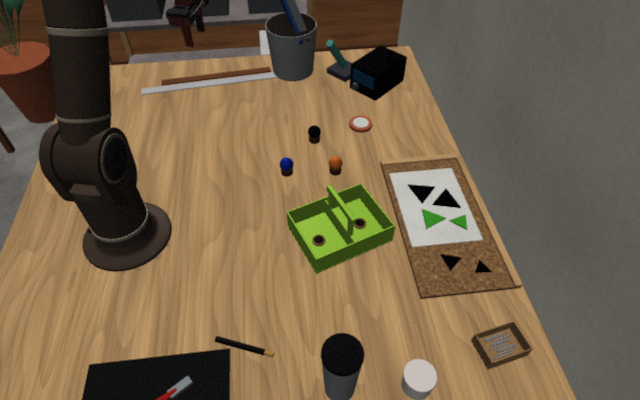

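Top view: amber (237,168), blue (231,213), black (189,182), caddy centred near (311,176). Side view: amber (335,162), blue (287,164), caddy near (340,228). Next I'll enlarge the crops.

```bash
cat > h.py <<'E'
import numpy as np, cv2
from scipy.spatial.transform import Rotation as R
from cell import robot
def ray(n,uv):
    p=robot.camera_params(n);K=p["mtx"];T=np.array(p["world_from_camera"])
    d=np.linalg.inv(K)@[uv[0],uv[1],1]; d=T[:3,:3]@[d[0],-d[1],-d[2]]
    return T[:3,3],d/np.linalg.norm(d)
def onz(n,uv,z):
    o,d=ray(n,uv); return o+d*(z-o[2])/d[2]
def proj(n,P):
    p=robot.camera_params(n);K=p["mtx"];T=np.array(p["world_from_camera"])
    c=T[:3,:3].T@(np.array(P)-T[:3,3]); c=K@[c[0],-c[1],-c[2]]; return c[:2]/c[2]
def move(P,Rw):
    """tool-frame shift (cm) and rotvec (deg) to reach world P, rotation Rw"""
    s=robot.read_state(); R0=R.from_euler('xyz',s['orientation'])
    return (R0.inv().apply(np.array(P)-s['ee_pos'])*100).round(2),(R0.inv()*Rw).as_rotvec(degrees=True).round(1)
def down(yaw):
    """tool x down, tool y (jaw axis) at world angle yaw deg"""
    a=np.radians(yaw);y=np.array([np.cos(a),np.sin(a),0]);x=np.array([0,0,-1.])
    return R.from_matrix(np.c_[x,y,np.cross(x,y)])
E
python3 - <<'E'
from h import *
a=cv2.imread("pics/top0.png")[120:230,170:360]; cv2.imwrite("pics/topc.png",cv2.resize(a,None,fx=4,fy=4,interpolation=cv2.INTER_CUBIC))
a=cv2.imread("pics/side0.png")[110:280,260:410]; cv2.imwrite("pics/sidec.png",cv2.resize(a,None,fx=3.5,fy=3.5,interpolation=cv2.INTER_CUBIC))
for n,(a,b,k) in {"top":((237,168),(231,213.5),(189,182)),"side":((335,162),(287,163.5),(314,132))}.items():
    for q in (a,b,k): print(n,onz(n,q,.035).round(3))
s=robot.read_state();print(R.from_euler('xyz',s['orientation']).as_matrix().round(3))
# colour centroids
for n in("top","side"):
    im=cv2.imread(f"pics/{n}0.png").astype(int);B,G,Rr=im[...,0],im[...,1],im[...,2]
    for nm,m,c in(("amber",(Rr>150)&(G<130)&(B<60),(0,0)),("blue",(B>90)&(Rr<60)&(G<80),(0,0))):
        y,x=np.nonzero(m); g={"top":(237,168) if nm=="amber" else(231,213),"side":(335,162) if nm=="amber" else(287,163)}[n]
        k=(abs(x-g[0])<12)&(abs(y-g[1])<12); print(n,nm,k.sum(),x[k].mean() if k.any() else 0,y[k].mean() if k.any() else 0)
E
```

```text
top [0.58  0.17  0.035]
top [0.437 0.184 0.035]
top [0.535 0.317 0.035]
side [0.581 0.177 0.035]
side [0.44  0.188 0.035]
side [0.535 0.32  0.035]
[[-0.     0.304  0.953]
 [-0.001  0.953 -0.304]
 [-1.    -0.001  0.   ]]
top amber 35 233.6 167.57142857142858
top blue 66 229.46969696969697 213.46969696969697
side amber 37 334.2432432432432 158.3783783783784
side blue 49 285.14285714285717 160.69387755102042
```

View pics/topc.png

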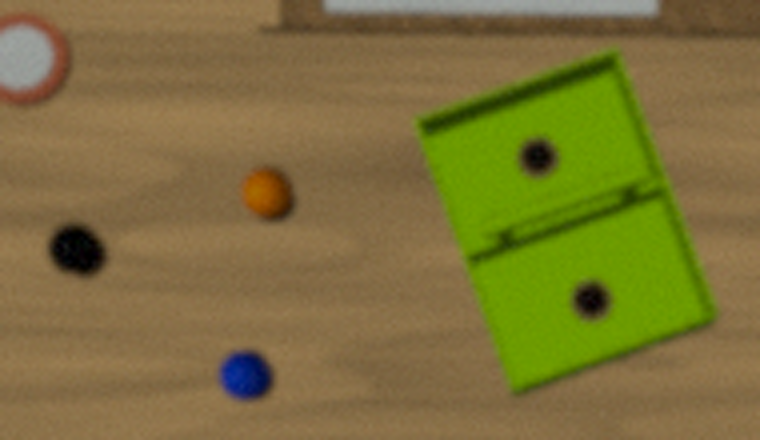

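View pics/sidec.png

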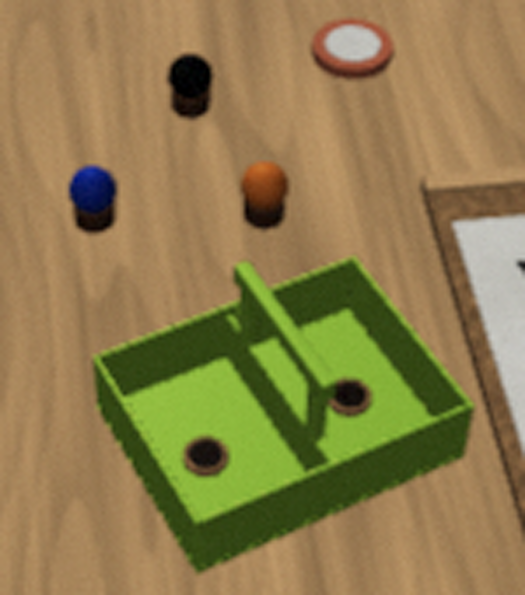

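Crops: top amber (267,193), blue (246,375), rings (538,157) and (591,300), rim corners (616,52), (416,122), (515,392), (714,318). Side amber (264,185), blue (93,189), rings (350,397) and (206,456).

Run:
```python
from h import *
t=lambda u,v:(170+(u+.5)/4-.5,120+(v+.5)/4-.5)
s=lambda u,v:(260+(u+.5)/3.5-.5,110+(v+.5)/3.5-.5)
def tri(a,b):
    A=np.zeros((3,3));y=np.zeros(3)
    for n,q in(("top",t(*a)),("side",s(*b))):
        o,d=ray(n,q);M=np.eye(3)-np.outer(d,d);A+=M;y+=M@o
    return np.linalg.solve(A,y).round(4)
print("amber",tri((267,193),(264,185)),onz("top",t(267,193),.035),onz("side",s(264,185),.035))
print("blue",tri((246,375),(93,189)),onz("top",t(246,375),.035),onz("side",s(93,189),.035))
print("black",tri((78,250),(190,76)))
for nm,a,b in(("ringfar",(538,157),(350,397)),("ringnear",(591,300),(206,456))):
    print(nm,tri(a,b),onz("top",t(*a),.009).round(4),onz("side",s(*b),.009).round(4))
C=[onz("top",t(*q),.062)[:2] for q in((616,52),(416,122),(515,392),(714,318))]
print(np.round(C,4),np.mean(C,0)); 
S=[onz("side",s(*q),.062)[:2] for q in((354,259),(96,358),(472,405))]; print("side corners far-left, near-left, far-right",np.round(S,4))
for i,j in((0,1),(1,2),(2,3),(3,0)):
    d=C[j]-C[i];print(np.linalg.norm(d),np.degrees(np.arctan2(d[1],d[0])))
```

```text
amber [0.58   0.1712 0.0386] [0.5806242  0.17173529 0.035     ] [0.58082357 0.17498097 0.035     ]
blue [0.4372 0.1831 0.039 ] [0.43726662 0.18375873 0.035     ] [0.43761719 0.18743607 0.035     ]
black [0.5337 0.315  0.0417]
ringfar [ 0.617  -0.0403  0.0101] [ 0.6172 -0.0403  0.009 ] [ 0.6174 -0.0394  0.009 ]
ringnear [ 0.5007 -0.0832  0.0103] [ 0.5011 -0.0832  0.009 ] [ 0.5006 -0.0823  0.009 ]
[[ 0.6894 -0.101 ]
 [ 0.6319  0.0541]
 [ 0.4225 -0.0243]
 [ 0.48   -0.176 ]] [ 0.55595741 -0.06180871]
side corners far-left, near-left, far-right [[ 0.634   0.0554]
 [ 0.4258 -0.0219]
 [ 0.6926 -0.0993]]
0.16532086783640224 110.33582765987593
0.22357984718477822 -159.48189305086512
0.16222224881832548 -69.24823255703716
0.22241392939666005 19.719717679044788
```

Run:
```python
from h import *
print(move([.437,.185,.13],down(110.2)))
d=R.from_euler('xyz',robot.read_state()['orientation']).inv().apply([.247,-.41,-.1]); print(d)
# in final tool axes
print(down(110.2).inv().apply([.247,-.41,-.1])*100)
```

```text
(array([ 10.04, -31.54,  36.01]), array([-37.9,  -0. ,   0.1]))
[ 0.10048567 -0.31542509  0.35988699]
[ 10.         -47.00707945   9.0235515 ]
```

Call:
{"name": "drive_tool", "arguments": {"plan": [0,0,0,-9.5,0,0,1,0,0,0,-9.5,0,0,1,0,0,0,-9.5,0,0,1,0,0,0,-9.5,0,0,1,0,0,0,0,0,0,1]}}

```text
time: 0.72
ee_pos: [0.1894, 0.5936, 0.2273]
orientation: [-2.195, 1.564, -1.821]
ft_force: [0.2, -0.8, -1.2]
width: 0.0876
```

Call:
{"name": "drive_tool", "arguments": {"plan": [0.5,-5,1,0,0,0,1,1,-5,1,0,0,0,1,1,-5,1,0,0,0,1,1,-5,1,0,0,0,1,1,-5,1,0,0,0,1,1,-5,1,0,0,0,1,1,-5,1,0,0,0,1,1,-5,1,0,0,0,1,1,-5,1,0,0,0,1,0,0,0,0,0,0,1]}}

```text
time: 1.98
ee_pos: [0.4366, 0.1908, 0.1402]
orientation: [-2.343, 1.566, -2.014]
ft_force: [-0.2, 0.0, -0.5]
width: 0.0879
```

Run:
```python
from h import *
print(move([.437,.1845,.09],down(110.2)),robot.read_state()['joints'].round(2))
```

```text
(array([ 5.02, -0.59, -0.15]), array([-1.4, -0.2,  0.2])) [-0.56  0.27  0.05  2.05 -0.01  0.83  1.4 ]
```

Call:
{"name": "drive_tool", "arguments": {"plan": [3,-0.6,-0.15,-1.4,0,0,1,4,0,0,0,0,0,1,2,0,0,0,0,0,1,0,0,0,0,0,0,1]}}

```text
time: 2.48
ee_pos: [0.4368, 0.1881, 0.0491]
orientation: [-2.127, 1.57, -1.785]
ft_force: [0.3, -0.2, 0.2]
width: 0.0877
```

Run:
```python
from h import *
print(move([.437,.1845,.0275],down(110.2)))
a=robot.camera("side")[:,:,::-1][60:280,220:420]; cv2.imwrite("pics/s1.png",cv2.resize(a,None,fx=2.7,fy=2.7,interpolation=cv2.INTER_CUBIC))
```

```text
(array([ 2.16, -0.34, -0.1 ]), array([-0.6, -0. ,  0.1]))
```

View pics/s1.png

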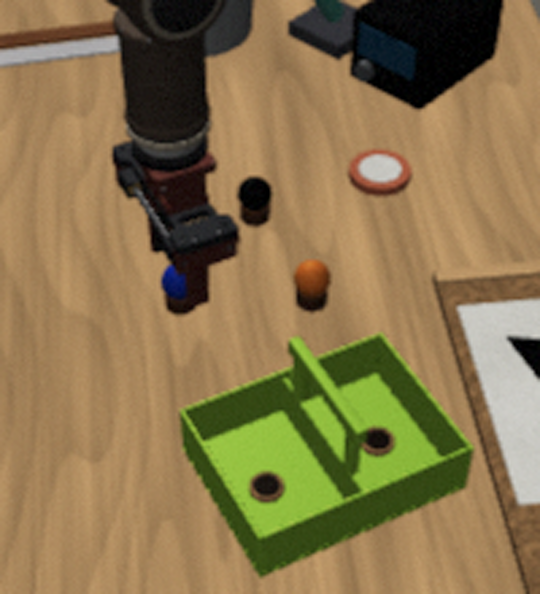

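The blue ball at (175,282) sits between the fingers. Near finger at (195,280).

Call:
{"name": "drive_tool", "arguments": {"plan": [2.2,-0.3,-0.1,-0.6,0,0,1,0.2,0,0,0,0,0,0.6,0,0,0,0,0,0,0.3,0,0,0,0,0,0,0.3,0,0,0,0,0,0,0.3,0,0,0,0,0,0,0.3], "force": 8}}

```text
time: 3.28
ee_pos: [0.4401, 0.1886, 0.031]
orientation: [0.108, 1.562, 0.459]
ft_force: [2.9, -8.0, 3.7]
width: 0.0412
```

Call:
{"name": "drive_tool", "arguments": {"plan": [0,0,0,0,0,0,0,0,0,0,0,0,0,0,0,0,0,0,0,0,0], "force": 9}}

```text
time: 3.65
ee_pos: [0.4405, 0.1876, 0.0312]
orientation: [0.02, 1.562, 0.37]
ft_force: [0.5, -0.8, 1.6]
width: 0.039
```

Run:
```python
from h import *
s=robot.read_state();print(s['ft_force'],s['width'],move([.437,.1845,.14],down(110.2)))
```

```text
[ 0.46520129 -0.78281564  1.61241534] 0.03903952440221655 (array([-10.88,  -0.17,  -0.34]), array([-0.2,  0.5, -0. ]))
```

Call:
{"name": "drive_tool", "arguments": {"plan": [-2,0,0,0,0,0,0,-5,0,0,0,0,0,0,-5,0,0,0,0,0,0,0,0,0,0,0,0,0]}}

```text
time: 4.15
ee_pos: [0.4381, 0.1889, 0.1534]
orientation: [0.259, 1.564, 0.611]
ft_force: [-0.6, 0.8, -2.0]
width: 0.0393
```

Run:
```python
from h import *
s=robot.read_state();print(s['ft_force'],s['width'],s['ee_pos'],move([.501,-.083,.15],down(110.2)))
a=robot.camera("side")[:,:,::-1][60:220,220:380]; cv2.imwrite("pics/s2.png",cv2.resize(a,None,fx=3.5,fy=3.5,interpolation=cv2.INTER_CUBIC))
```

```text
[-0.55395032  0.79258529 -1.95012829] 0.03929919388372155 [0.43813247 0.18885438 0.15335376] (array([  0.27, -27.69,  -3.47]), array([-0. ,  0.4, -0.1]))
```

View pics/s2.png

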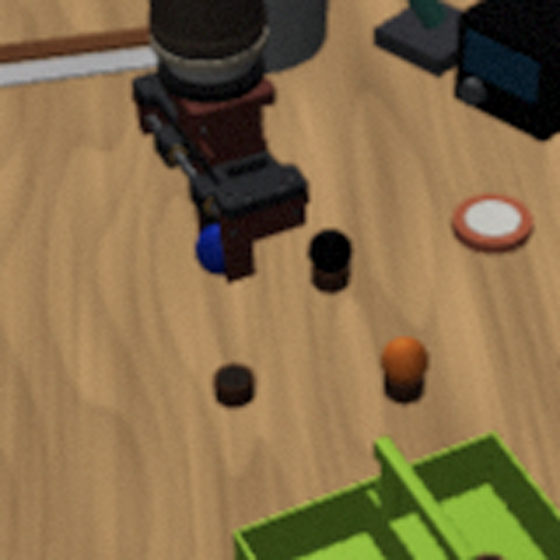

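Blue ball is held at (213,248), and its stand at (235,385) is empty. Carrying it to the near bay.

Call:
{"name": "drive_tool", "arguments": {"plan": [0,-5,-0.6,0,0,0,0,0,-5,-0.6,0,0,0,0,0,-5,-0.6,0,0,0,0,0,-5,-0.6,0,0,0,0,0,-5,-0.6,0,0,0,0,0,-2.7,-0.2,0,0,0,0,0,0,0,0,0,0,0]}}

```text
time: 5.08
ee_pos: [0.4987, -0.0881, 0.1388]
orientation: [2.701, 1.557, 3.059]
ft_force: [-0.6, 0.2, -0.3]
width: 0.0395
```

Run:
```python
from h import *
s=robot.read_state();print(s['width'],s['ee_pos'],move([.5035,-.082,.06],down(110.2)))
```

```text
0.03954570999275173 [ 0.49874925 -0.08810662  0.13875147] (array([7.87, 0.36, 0.76]), array([ 0.3, -0.7, -0.3]))
```

Call:
{"name": "drive_tool", "arguments": {"plan": [2,0.4,0.7,0,-0.7,0,0,4,0,0,0,0,0,0,1.8,0,0,0,0,0,0,0,0,0,0,0,0,0]}}

```text
time: 5.58
ee_pos: [0.4999, -0.0755, 0.054]
orientation: [2.08, 1.558, 2.443]
ft_force: [-0.9, 0.5, -1.7]
width: 0.0394
```

Run:
```python
from h import *
s=robot.read_state();print(s['width'],s['ee_pos'],s['ft_force'],move([.5035,-.082,.0245],down(110.2)))
im=np.hstack([cv2.resize(robot.camera(n)[:,:,::-1][a:a+110,b:b+110],None,fx=3.6,fy=3.6,interpolation=cv2.INTER_CUBIC) for n,a,b in(("side",170,270),("top",120,255))]); cv2.imwrite("pics/s3.png",im)
```

```text
0.03942460113218068 [ 0.49989011 -0.07547508  0.05401641] [-0.87317508  0.47749176 -1.66067528] (array([ 2.94, -0.77,  0.12]), array([ 0.6, -0.4, -0.6]))
```

View pics/s3.png

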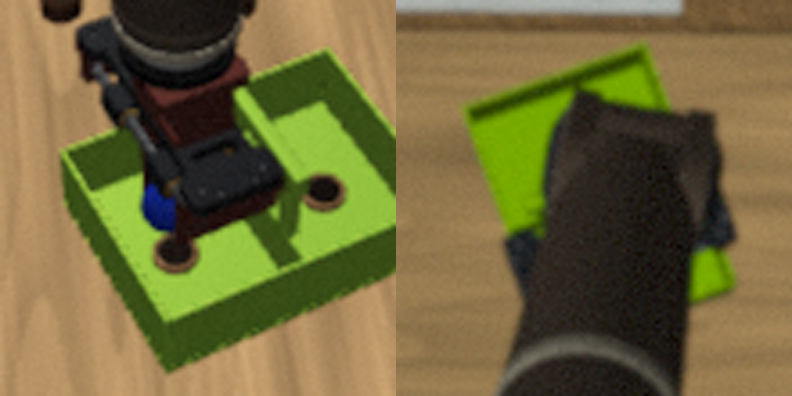

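Ball visible at crop (157,207), which is side (313.5,227.4). The caddy hasn't moved. Checking the prediction, then stepping down.

Run:
```python
from h import *
p=robot.read_state()['ee_pos']
for dz in(.002,.004,.007): print(proj("side",p+[-.003,-.001,dz]))
```

```text
[317.2518589  226.84533339]
[317.2494506  226.35359692]
[317.2458264  225.61359047]
```

Call:
{"name": "drive_tool", "arguments": {"plan": [1.0,-0.7,0.1,0.5,-0.4,-0.5,0,1.0,0,0,0,0,0,0,0,0,0,0,0,0,0]}}

```text
time: 6.05
ee_pos: [0.5058, -0.0821, 0.0358]
orientation: [-0.044, 1.564, 0.309]
ft_force: [-0.2, 0.2, 0.0]
width: 0.0394
```

Run:
```python
from h import *
s=robot.read_state();print(s['width'],s['ee_pos'],s['ft_force'],move([.5035,-.082,.0245],down(110.2)))
```

```text
0.03939204799534467 [ 0.50584213 -0.08211699  0.03576768] [-0.17113851  0.17543101  0.0417514 ] (array([ 1.13,  0.09, -0.22]), array([0. , 0.4, 0. ]))
```

Call:
{"name": "drive_tool", "arguments": {"plan": [0.5,0,-0.2,0,0.4,0,0,0.4,0,0,0,0,0,0,0.2,0,0,0,0,0,0,0,0,0,0,0,0,0]}}

```text
time: 6.55
ee_pos: [0.5041, -0.083, 0.0243]
orientation: [-2.409, 1.57, -2.056]
ft_force: [-0.4, -0.9, 0.2]
width: 0.0394
```

Call:
{"name": "drive_tool", "arguments": {"plan": [0.2,0,0,0,0,0,0,0,0,0,0,0,0,0]}}

```text
time: 6.8
ee_pos: [0.5045, -0.083, 0.0226]
orientation: [-1.132, 1.57, -0.779]
ft_force: [-0.3, -0.0, 0.9]
width: 0.0392
```

Call:
{"name": "drive_tool", "arguments": {"plan": [0.15,0,0,0,0,0,0,0,0,0,0,0,0,0]}}

```text
time: 7.05
ee_pos: [0.5051, -0.0827, 0.022]
orientation: [-0.402, 1.569, -0.049]
ft_force: [-1.5, 1.1, 1.7]
width: 0.0396
```

Call:
{"name": "drive_tool", "arguments": {"plan": [0.15,0,0,0,0,0,0,0,0,0,0,0,0,0]}}

```text
time: 7.3
ee_pos: [0.5054, -0.0822, 0.0213]
orientation: [-0.128, 1.568, 0.225]
ft_force: [-1.4, 0.1, 2.6]
width: 0.0394
```

Contact felt: upward force is rising and the descent has stopped. Releasing.

Call:
{"name": "drive_tool", "arguments": {"plan": [0,0,0,0,0,0,0.5,0,0,0,0,0,0,0.6,0,0,0,0,0,0,0.8,0,0,0,0,0,0,0.8,-1,0,0,0,0,0,0.8,-3,0,0,0,0,0,0.8,-4,0,0,0,0,0,0.8,-4,0,0,0,0,0,1,0,0,0,0,0,0,1]}}

```text
time: 8.43
ee_pos: [0.505, -0.0828, 0.1465]
orientation: [-0.313, 1.568, 0.04]
ft_force: [0.8, -0.0, -0.2]
width: 0.0863
```

Run:
```python
from h import *
s=robot.read_state();print(s['width'],s['ee_pos'],s['ft_force'],move([.5825,.1735,.09],down(110.2)))
```

```text
0.08626302239706898 [ 0.505001   -0.08277822  0.14653843] [ 0.77912428 -0.00138325 -0.16263678] (array([ 5.68, 21.38, 16.11]), array([0. , 0.1, 0. ]))
```

Call:
{"name": "drive_tool", "arguments": {"plan": [0,5,0,0,0,0,1,0,5,2,0,0,0,1,0,5,4,0,0,0,1,0,5,5,0,0,0,1,0,1.4,5,0,0,0,1,3,0,0,0,0,0,1,0,0,0,0,0,0,1]}}

```text
time: 9.3
ee_pos: [0.5777, 0.1714, 0.1139]
orientation: [-0.798, 1.57, -0.447]
ft_force: [-0.4, 0.1, 0.7]
width: 0.0876
```

Run:
```python
from h import *
s=robot.read_state();print(s['width'],s['ee_pos'],s['ft_force'],move([.5815,.1735,.05],down(110.2)))
im=np.hstack([cv2.resize(robot.camera(n)[:,:,::-1][a:a+110,b:b+110],None,fx=3.6,fy=3.6,interpolation=cv2.INTER_CUBIC) for n,a,b in(("side",170,270),("top",120,255))]); cv2.imwrite("pics/s4.png",im)
```

```text
0.08763580061433422 [0.57774613 0.17138867 0.11391895] [-0.42726374  0.07639996  0.70174715] (array([6.39, 0.07, 0.42]), array([-0.1,  0. ,  0. ]))
```

View pics/s4.png

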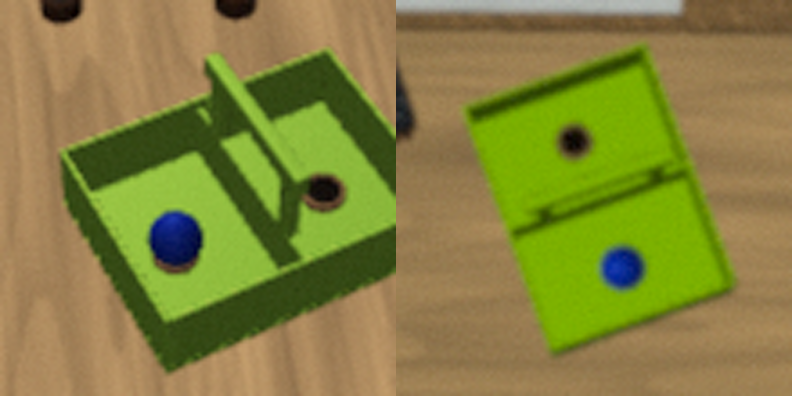

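Blue is seated in the near ring (top crop (623,268), side crop (176,240)), and the caddy is unmoved. Now amber.

Call:
{"name": "drive_tool", "arguments": {"plan": [3,0.2,0.4,0,0,0,1,3.4,0,0,0,0,0,1,0,0,0,0,0,0,1]}}

```text
time: 9.78
ee_pos: [0.5853, 0.1734, 0.0564]
orientation: [-0.069, 1.559, 0.278]
ft_force: [0.2, -0.4, 0.2]
width: 0.0876
```

Run:
```python
from h import *
s=robot.read_state();print(s['ee_pos'],move([.581,.175,.028],down(110.2)))
```

```text
[0.58533993 0.1734039  0.05644277] (array([ 2.84,  0.3 , -0.39]), array([-0.4,  0.7,  0. ]))
```

Call:
{"name": "drive_tool", "arguments": {"plan": [1.8,0.3,-0.4,0,0.7,0,1,1.0,0,0,0,0,0,1,0,0,0,0,0,0,0.6,0,0,0,0,0,0,0,0,0,0,0,0,0,0,0,0,0,0,0,0,0,0,0,0,0,0,0,0,0,0,0,0,0], "force": 9}}

```text
validation failed for argument at $.pl...
```

Call:
{"name": "drive_tool", "arguments": {"plan": [1.8,0.3,-0.4,0,0.7,0,1,1.0,0,0,0,0,0,1,0,0,0,0,0,0,0.6,0,0,0,0,0,0,0,0,0,0,0,0,0,0,0,0,0,0,0,0,0,0,0,0,0,0,0,0], "force": 9}}

```text
time: 10.65
ee_pos: [0.5834, 0.1752, 0.032]
orientation: [-0.137, 1.565, 0.208]
ft_force: [1.3, -2.1, 1.9]
width: 0.0411
```

Run:
```python
from h import *
s=robot.read_state();print(s['width'],s['ee_pos'],s['ft_force'],move([.581,.174,.15],down(110.2)))
```

```text
0.041083634821500195 [0.58337035 0.17518879 0.03202481] [ 1.26992487 -2.09731556  1.91021601] (array([-11.8 ,  -0.04,  -0.19]), array([-0.4,  0.3,  0. ]))
```

Call:
{"name": "drive_tool", "arguments": {"plan": [0,0,0,0,0,0,0,0,0,0,0,0,0,0,0,0,0,0,0,0,0,-2,0,0,0,0,0,0,-5,0,0,0,0,0,0,-5,0,0,0,0,0,0,0,0,0,0,0,0,0]}}

```text
time: 11.52
ee_pos: [0.5825, 0.1755, 0.1589]
orientation: [-0.03, 1.564, 0.316]
ft_force: [0.8, 0.9, -1.7]
width: 0.0395
```

Run:
```python
from h import *
s=robot.read_state();print(s['width'],s['ee_pos'],s['ft_force'],move([.619,-.0395,.15],down(110.2)))
```

```text
0.03952546627383631 [0.58253185 0.1755404  0.15894626] [ 0.76866189  0.94861387 -1.72427945] (array([  0.87, -21.47,  -3.86]), array([-0.4,  0.4,  0. ]))
```

Call:
{"name": "drive_tool", "arguments": {"plan": [0,-5,-0.9,0,0,0,0,0,-5,-0.9,0,0,0,0,0,-5,-0.9,0,0,0,0,0,-5,-0.9,0,0,0,0,0,-1.4,-0.2,0,0,0,0,0,0,0,0,0,0,0]}}

```text
time: 12.28
ee_pos: [0.6187, -0.0409, 0.1592]
orientation: [0.429, 1.564, 0.78]
ft_force: [-0.1, 0.7, -1.2]
width: 0.0394
```

Run:
```python
from h import *
s=robot.read_state();print(s['width'],s['ee_pos'],s['ft_force'],move([.619,-.0395,.06],down(110.2)))
```

```text
0.039367300043918356 [ 0.61872254 -0.04093577  0.15915433] [-0.05398004  0.7063996  -1.22953502] (array([9.92, 0.1 , 0.01]), array([-0.1,  0.4, -0.2]))
```

Call:
{"name": "drive_tool", "arguments": {"plan": [3,0.1,0,0,0.4,0,0,4,0,0,0,0,0,0,3,0,0,0,0,0,0,0,0,0,0,0,0,0]}}

```text
time: 12.78
ee_pos: [0.6182, -0.0297, 0.0572]
orientation: [1.399, 1.563, 1.759]
ft_force: [0.4, -0.0, -0.4]
width: 0.0394
```

Run:
```python
from h import *
s=robot.read_state();print(s['width'],s['ee_pos'],s['ft_force'],move([.619,-.0395,.026],down(110.2)))
```

```text
0.03936142654655694 [ 0.61817937 -0.0296613   0.05718048] [ 0.42689591 -0.03516113 -0.38224966] (array([ 3.11, -0.97, -0.27]), array([ 0.4,  0.1, -0.4]))
```

Call:
{"name": "drive_tool", "arguments": {"plan": [0.6,-1.0,-0.3,0.4,0.1,-0.4,0,1.0,0,0,0,0,0,0,0,0,0,0,0,0,0]}}

```text
time: 13.15
ee_pos: [0.6206, -0.0387, 0.043]
orientation: [-0.114, 1.568, 0.241]
ft_force: [-1.1, 0.6, -0.6]
width: 0.0392
```

Run:
```python
from h import *
s=robot.read_state();print(s['width'],s['ee_pos'],s['ft_force'],move([.619,-.0395,.026],down(110.2)))
```

```text
0.039207223744973596 [ 0.62059231 -0.03866741  0.04302143] [-1.07738358  0.57041958 -0.63951397] (array([ 1.7 , -0.02, -0.18]), array([0.1, 0.2, 0. ]))
```

Call:
{"name": "drive_tool", "arguments": {"plan": [0.8,-0.1,-0.2,0,0.2,0,0,0.6,0,0,0,0,0,0,0.3,0,0,0,0,0,0,0,0,0,0,0,0,0]}}

```text
time: 13.65
ee_pos: [0.6195, -0.0406, 0.0258]
orientation: [-0.725, 1.57, -0.371]
ft_force: [-0.2, 0.5, -0.4]
width: 0.0393
```

Call:
{"name": "drive_tool", "arguments": {"plan": [0.2,0,0,0,0,0,0,0,0,0,0,0,0,0]}}

```text
time: 13.9
ee_pos: [0.62, -0.0406, 0.0241]
orientation: [-0.552, 1.569, -0.198]
ft_force: [-0.1, -0.0, 0.8]
width: 0.0392
```

Call:
{"name": "drive_tool", "arguments": {"plan": [0.2,0,0,0,0,0,0,0,0,0,0,0,0,0]}}

```text
time: 14.15
ee_pos: [0.6207, -0.0402, 0.0234]
orientation: [-0.278, 1.567, 0.077]
ft_force: [-1.9, 0.5, 1.3]
width: 0.0394
```

Call:
{"name": "drive_tool", "arguments": {"plan": [0.15,0,0,0,0,0,0,0,0,0,0,0,0,0]}}

```text
time: 14.4
ee_pos: [0.6211, -0.0398, 0.0229]
orientation: [-0.185, 1.566, 0.17]
ft_force: [-1.8, -0.1, 2.5]
width: 0.0392
```

Same contact signature as with blue. Releasing and going up.

Call:
{"name": "drive_tool", "arguments": {"plan": [0,0,0,0,0,0,0.5,0,0,0,0,0,0,0.6,0,0,0,0,0,0,0.8,0,0,0,0,0,0,0.8,-1,0,0,0,0,0,0.8,-4,0,0,0,0,0,0.8,-5,0,0,0,0,0,0.8,-5,0,0,0,0,0,1,-3,0,0,0,0,0,1,0,0,0,0,0,0,1]}}

```text
time: 15.65
ee_pos: [0.6202, -0.0405, 0.2108]
orientation: [-0.292, 1.565, 0.062]
ft_force: [-0.8, 0.7, -0.2]
width: 0.0876
```

Call:
{"name": "drive_tool", "arguments": {"plan": [-1,5,0,0,0,0,1,-1,5,0,0,0,0,1,0,5,0,0,0,0,1,0,0,0,0,0,0,1]}}

```text
time: 16.15
ee_pos: [0.565, 0.1032, 0.228]
orientation: [-0.616, 1.569, -0.264]
ft_force: [-0.3, -1.0, -0.6]
width: 0.0879
```

Run:
```python
from h import *
s=robot.read_state();print(s['width'],s['ee_pos'],s['ft_force'])
im=np.hstack([cv2.resize(robot.camera(n)[:,:,::-1][a:a+110,b:b+110],None,fx=3.6,fy=3.6,interpolation=cv2.INTER_CUBIC) for n,a,b in(("side",170,270),("top",120,255))]); cv2.imwrite("pics/s5.png",im)
```

```text
0.08793648634596565 [0.56501641 0.10322692 0.22798564] [-0.30017764 -1.04724469 -0.55696941]
```

View pics/s5.png

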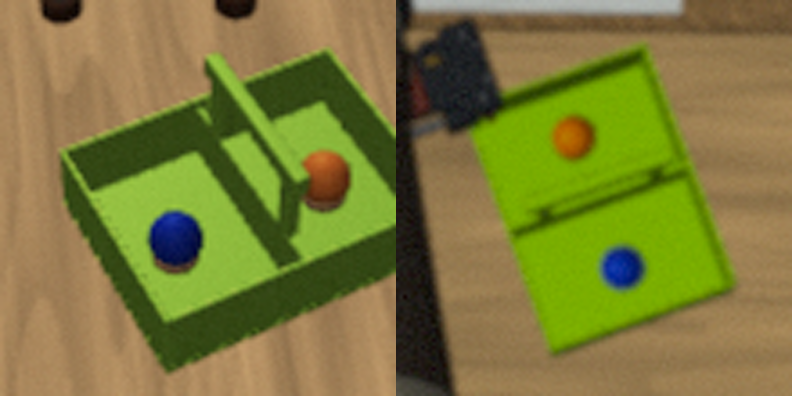

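Both balls are seated: amber at top crop (573,137), blue at (623,268). The caddy is still in place. Turning the gripper across the handle.

Call:
{"name": "drive_tool", "arguments": {"plan": [0,0,0,10,0,0,1,0,0,0,10,0,0,1,0,0,0,10,0,0,1,0,0,0,10,0,0,1,0,0,0,10,0,0,1,0,0,0,10,0,0,1,0,0,0,10,0,0,1,0,0,0,10,0,0,1,0,0,0,10,0,0,1,0,0,0,0,0,0,1]}}

```text
time: 17.5
ee_pos: [0.5693, 0.076, 0.2226]
orientation: [-0.463, 1.556, -1.766]
ft_force: [-0.1, 0.9, -0.1]
width: 0.0879
```

Run:
```python
from h import *
print(robot.read_state()['joints'].round(2),move([.559,-.0618,.16],down(20.2)))
c=np.array([.559,-.0618]);v=np.array([-.3453,.9385])*.065
for n,a,b in(("side",170,270),("top",120,255)):
    for k in(-1,1): print(n,((proj(n,[*(c+k*v),.127])-[b,a]+.5)*3.6-.5).round(0)+[396*(n=="top"),0])
```

```text
[-0.58  0.35  0.46  1.75 -0.16  1.08  0.2 ] (array([ 6.46, -4.6 , 12.93]), array([-4.8,  0.7,  0.4]))
side [305. 182.]
side [213.  55.]
top [674. 152.]
top [524. 205.]
```

The projected handle ends match the picture in the side view (305,182 and 213,55).

Call:
{"name": "drive_tool", "arguments": {"plan": [0,-1.5,4.3,-4.8,0.7,0.4,1,0,-1.5,4.3,0,0,0,1,0,-1.5,4.3,0,0,0,1,3,0,0,0,0,0,1,0,0,0,0,0,0,1]}}

```text
time: 18.12
ee_pos: [0.5684, -0.0702, 0.192]
orientation: [-0.479, 1.567, -1.679]
ft_force: [0.9, -0.1, -0.0]
width: 0.0879
```

Run:
```python
from h import *
print(robot.read_state()['ee_pos'],move([.559,-.0618,.107],down(20.2)))
```

```text
[ 0.56840939 -0.07018915  0.19196874] (array([ 8.49, -0.56, -1.15]), array([1.1, 0.2, 0.1]))
```

Call:
{"name": "drive_tool", "arguments": {"plan": [2,-0.6,-1.1,1,0,0,1,2,0,0,0,0,0,1,0,0,0,0,0,0,1]}}

```text
time: 18.5
ee_pos: [0.5601, -0.0633, 0.1539]
orientation: [0.122, 1.566, -1.089]
ft_force: [-1.1, 0.5, 0.1]
width: 0.0878
```

Run:
```python
from h import *
print(robot.read_state()['ee_pos'],move([.559,-.0618,.107],down(20.2)))
```

```text
[ 0.56013454 -0.06331958  0.15385427] (array([ 4.68, -0.06, -0.21]), array([ 0.4,  0.3, -0. ]))
```

Call:
{"name": "drive_tool", "arguments": {"plan": [2.5,0,-0.2,0.4,0.3,0,1,2,0,0,0,0,0,1,0,0,0,0,0,0,1]}}

```text
time: 18.88
ee_pos: [0.5626, -0.0614, 0.1124]
orientation: [1.368, 1.565, 0.155]
ft_force: [-0.4, -0.0, -0.1]
width: 0.0876
```

Run:
```python
from h import *
print(robot.read_state()['ee_pos'],move([.559,-.0618,.106],down(20.2)))
```

```text
[ 0.56263666 -0.06136618  0.11240808] (array([ 0.64, -0.36, -0.09]), array([ 0.3,  0.1, -0.3]))
```

Call:
{"name": "drive_tool", "arguments": {"plan": [0.6,-0.4,-0.1,0.3,0,-0.3,0.5,0,0,0,0,0,0,0.3,0,0,0,0,0,0,0.2,0,0,0,0,0,0,0.2,0,0,0,0,0,0,0.2], "force": 5}}

```text
time: 19.5
ee_pos: [0.5605, -0.062, 0.1098]
orientation: [1.071, 1.565, -0.146]
ft_force: [0.3, 0.3, -0.0]
width: 0.0414
```

Run:
```python
from h import *
s=robot.read_state();print(s['width'],s['ee_pos'],move([.559,-.0618,.106],down(20.2)))
```

```text
0.04141749447262142 [ 0.56048854 -0.06204099  0.10983084] (array([ 0.38, -0.13, -0.08]), array([ 0.1,  0.2, -0.3]))
```

Call:
{"name": "drive_tool", "arguments": {"plan": [0.4,-0.15,-0.1,0,0.2,-0.3,0.2,0,0,0,0,0,0,0.1,0,0,0,0,0,0,0.1,0,0,0,0,0,0,0,0,0,0,0,0,0,0,0,0,0,0,0,0,0,0,0,0,0,0,0,0], "force": 5}}

```text
time: 20.38
ee_pos: [0.5584, -0.0617, 0.1054]
orientation: [-2.327, 1.569, 2.74]
ft_force: [-0.5, -0.3, -0.2]
width: 0.0119
```

Handle gripped at 11.9 mm, its full thickness. Firming the grip to 40 N and lifting a little.

Call:
{"name": "drive_tool", "arguments": {"plan": [0,0,0,0,0,0,0,0,0,0,0,0,0,0,0,0,0,0,0,0,0,-0.5,0,0,0,0,0,0,-0.6,0,0,0,0,0,0,-0.6,0,0,0,0,0,0,-0.6,0,0,0,0,0,0,0,0,0,0,0,0,0], "force": 42}}

```text
time: 21.38
ee_pos: [0.557, -0.0615, 0.1288]
orientation: [-2.055, 1.566, 3.012]
ft_force: [-0.5, -0.1, -5.7]
width: 0.0117
```

Run:
```python
from h import *
s=robot.read_state();print(s['width'],s['ee_pos'],s['ft_force'],s['moment'],move([.559,-.0618,.206],down(20.2)))
```

```text
0.01171036626310763 [ 0.5569531  -0.06149426  0.12875129] [-0.4731017  -0.10160178 -5.7176707 ] [-0.09344784 -0.0231046  -0.00677225] (array([-7.73,  0.15,  0.08]), array([ 0.1, -0.1,  0.2]))
```

Wrist force is −5.7 N, so the full load is hanging. On up.

Call:
{"name": "drive_tool", "arguments": {"plan": [-0.8,0,0,0,0,0,0,-1,0,0,0,0,0,0,-1,0,0,0,0,0,0,-1,0,0,0,0,0,0,-1,0,0,0,0,0,0,-1,0,0,0,0,0,0,-1,0,0,0,0,0,0,-0.5,0,0,0,0,0,0,0,0,0,0,0,0,0,0,0,0,0,0,0,0]}}

```text
time: 22.62
ee_pos: [0.5571, -0.0615, 0.2072]
orientation: [-2.116, 1.566, 2.951]
ft_force: [-0.4, -0.2, -5.7]
width: 0.0114
```

Run:
```python
from h import *
s=robot.read_state();print(s['width'],s['ee_pos'],s['ft_force'],s['moment'],move([.559,-.0618,.206],down(20.2)),s['dq'].round(4))
im=np.hstack([cv2.resize(robot.camera(n)[:,:,::-1][a:a+130,b:b+130],None,fx=3,fy=3,interpolation=cv2.INTER_CUBIC) for n,a,b in(("side",140,270),("top",120,255))]); cv2.imwrite("pics/s6.png",im)
```

```text
0.01142875313546007 [ 0.55713082 -0.0615373   0.2072255 ] [-0.37272307 -0.16242357 -5.74786737] [-0.02394695  0.03651163 -0.02122481] (array([0.12, 0.17, 0.09]), array([ 0.1, -0.1,  0.2])) [ 0.0005 -0.001  -0.0007 -0.0002  0.0003  0.0026 -0.0023]
```

View pics/s6.png

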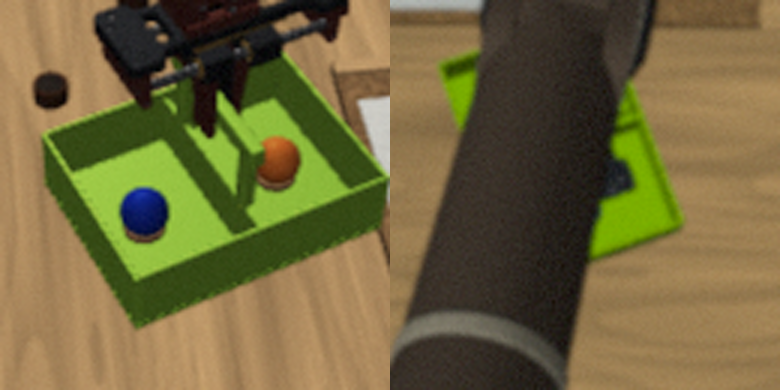

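The caddy is lifted and level, with blue (144,215) and amber (278,163) still in their rings. Letting it settle, then handing in.

Call:
{"name": "drive_tool", "arguments": {"plan": [0,0,0,0,0,0,0,0,0,0,0,0,0,0,0,0,0,0,0,0,0,0,0,0,0,0,0,0]}}

```text
time: 23.22
ee_pos: [0.5568, -0.0616, 0.2065]
orientation: [-2.037, 1.565, 3.029]
ft_force: [-0.3, 0.5, -5.9]
width: 0.0118
```

Run:
```python
from h import *
s=robot.read_state();print(s['width'],s['ee_pos'],s['ft_force'],abs(s['dq']).max())
robot.job_done()
```

```text
0.011826797493876204 [ 0.55677026 -0.06158003  0.20645703] [-0.28201072  0.45922592 -5.89170936] 0.002239044259146741
the job is handed in; nothing more can be done
```

I set both balls into the caddy's cork rings, blue in the ring nearer the robot and amber in the far one. I lowered each until the wrist felt light contact (about 2.5 N), then let go. Then I gripped the handle at its middle with 42 N, lifted the caddy straight up about 10 cm, and handed the job in at 23.3 s of the 72 s allowed.

- **Last readings:** the grip width was 11.8 mm, which is the bar's thickness. The hanging load was 5.9 N, about the expected 0.6 kg. The joints were nearly still, at most 0.002 rad/s.
- **Last picture:** the side view showed the caddy level with both balls in their rings. The arm hid most of the caddy in the top view.
- **Not rechecked:** I didn't check at the end that the black ball, tumbler, tub, foil roll and cutter had stayed put. None of the contact forces suggested a touch.
- **Refused call:** one move call was refused because its list had the wrong length. It moved nothing, and I sent it again corrected.
- **Disagreement:** the two cameras differed by 3–4 mm on the balls' y position, which the gripper's opening easily covered.

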